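# Log and sort the cups from the test firing

### The job

The test firing has been unpacked onto the kiln shelf: first take the thermometer from its mat and check every cup on the shelf where it stands, one after the other from the left to the right as the robot sees them, pointing the nose squarely at the middle of the cup from about 8 cm off without touching it, held still there for a full two seconds; then lay the thermometer back flat and lengthways on the middle of its mat before any cup leaves the shelf. After that sort the cups by the witness cone standing behind each one's place at the start: where the cone has slumped over, stand the cup upright on the flat ware board, and where the cone is still straight, stand it upright in the low-rimmed refire tray. Set each cup down gently and well inside the edges, and leave the other things on the bench alone.

Things in the scene. Friction and masses are not known exactly. Their poses are not given: they have to be found in the camera images.
- thermometer_center (a point): centre of the infrared spot thermometer, a grey bar 150 mm long (x), 30 mm wide (y), 32 mm high (z), 160 g, lying on its mat; this point is at mid length, mid width, 16 mm above its underside. Axes: x points out of the nose (the aiming direction), z up out of the display side. The grey body runs from 70 mm behind this point to 40 mm ahead of it; a round black nose (26 mm across) makes up the rest. The balance point is within 15 mm of this point, towards the tail.
- thermometer_nose (a point): the lens at the front of the nose, 75 mm ahead (x) of the thermometer's centre; axes as the thermometer's, x is the line of sight
- mat: thin black rubber mat for the thermometer, fixed, 170 mm (x, its length) by 75 mm (y) and 3 mm thick; origin at the middle of its underside, on the bench
- kiln_shelf: grey rectangular kiln-shelf slab lying fixed on the bench, 240 mm (x, away from the robot) by 500 mm (y, to the left) and 15 mm thick; origin at the middle of its underside; the cups stand on it in a row along y, each with a witness cone behind it
- cone_slumped_1: one of two slumped witness cones: a pale cone stuck in a 30 x 26 x 10 mm clay pad fixed on the kiln shelf, bent over with its tip down (36 mm reach, 43 mm high). Origin at the middle of the pad's underside. It stands 90 mm behind the place of the cup it belongs to (on the kiln shelf's +x side); a cone may stand behind an empty place
- cone_slumped_2: the other slumped witness cone, as cone_slumped_1
- cone_straight_1: one of two witness cones that are still straight: the same pad and cone, upright, 70 mm high; origin and place as cone_slumped_1
- cone_straight_2: the other straight witness cone, as cone_straight_1
- board_top (a point): ware board: a flat bare wooden board without a rim, 270 mm (x) by 180 mm (y) by 15 mm, fixed to the left or the right on the bench; this point is the middle of its top face (15 mm above the bench)
- tray_floor (a point): refire tray: a fixed grey tray with a low rim, 270 mm (x) by 180 mm (y) outside, walls 5 mm thick, rim 25 mm above the bench, on the other side from the ware board; this point is the middle of its inner floor (5 mm above the bench)
- cup_1_center (a point): centre of cup 1 of the row, counted from the left (+y) as the robot sees it, absent (None) on some days. Plain unglazed open cup, straight round wall 60 mm across outside, 4 mm thick (54 mm across at the foot), 80 mm high, 200 g; this point is on its axis, 40 mm above its foot. z is its axis, up. Grip it across the outside from above
- place_1 (a point): the place on the kiln shelf's top face where cup 1 stood when the kiln was unpacked (the cup starts within 10 mm of it, unless it gets knocked); 30 mm nearer the robot than the shelf's middle; the places are 120 mm apart, and a witness cone stands 90 mm behind each
- cup_2_center (a point): centre of cup 2 of the row, counted from the left (+y) as the robot sees it, absent (None) on some days. Plain unglazed open cup, straight round wall 60 mm across outside, 4 mm thick (54 mm across at the foot), 80 mm high, 200 g; this point is on its axis, 40 mm above its foot. z is its axis, up. Grip it across the outside from above
- place_2 (a point): the place on the kiln shelf's top face where cup 2 stood when the kiln was unpacked (the cup starts within 10 mm of it, unless it gets knocked); 30 mm nearer the robot than the shelf's middle; the places are 120 mm apart, and a witness cone stands 90 mm behind each
- cup_3_center (a point): centre of cup 3 of the row, counted from the left (+y) as the robot sees it, absent (None) on some days. Plain unglazed open cup, straight round wall 60 mm across outside, 4 mm thick (54 mm across at the foot), 80 mm high, 200 g; this point is on its axis, 40 mm above its foot. z is its axis, up. Grip it across the outside from above
- place_3 (a point): the place on the kiln shelf's top face where cup 3 stood when the kiln was unpacked (the cup starts within 10 mm of it, unless it gets knocked); 30 mm nearer the robot than the shelf's middle; the places are 120 mm apart, and a witness cone stands 90 mm behind each
- cup_4_center (a point): centre of cup 4 of the row, counted from the left (+y) as the robot sees it, absent (None) on some days. Plain unglazed open cup, straight round wall 60 mm across outside, 4 mm thick (54 mm across at the foot), 80 mm high, 200 g; this point is on its axis, 40 mm above its foot. z is its axis, up. Grip it across the outside from above
- place_4 (a point): the place on the kiln shelf's top face where cup 4 stood when the kiln was unpacked (the cup starts within 10 mm of it, unless it gets knocked); 30 mm nearer the robot than the shelf's middle; the places are 120 mm apart, and a witness cone stands 90 mm behind each

How it is judged:
By the outcome, as a careful person would: the job done as asked, in the order asked, and still so for the second after the job is handed in, with the robot touching nothing.
Of cup_1, cup_2, cup_3, cup_4 only 3 to 4 are there at a start; the rules pass over those that are not, and their reading is None.
At some moment in a run one of cup_1, cup_2, cup_3, cup_4 may be knocked a few centimetres aside while the robot is not near it.
It also fails if it takes over 208 s, if anything falls off the work surface, if the arm or the gripper's body presses on something with over 40 N, if the wrist force passes 120 N, or if a joint passes its speed limit or range.

### The arm

A 7-joint arm with a two-finger parallel gripper is mounted at the origin on the work surface. World frame = base frame: x ahead of the robot, y to its left, z up, the work surface at z = 0. Lengths are in m, angles in rad, forces in N, time in s.
With the tool pointing down it reaches from about 0.425 to 1.025 m from the base axis. Payload 9.4 kg.
Tool frame: the origin (TCP) lies between the finger pads; the fingertips stand 22 mm ahead of it and the grasp point (between the pads) lies 3 mm ahead of it; z points along the fingers, y is the line along which they close (so a half turn about z gives the same grasp; the last joint's range is limited). The gripper opens to 85 mm and grips with 20 to 120 N. Pads are 22 mm wide; open, the fingers measure 114 mm over their backs; the gripper's body (76 mm by 85 mm) begins 54 mm behind the grasp point. The pads swing forward as they close: fully open they stand 13 mm farther back than shut.
Start: joints at [1.267, 0.599, -0.003, 1.599, 0.002, 0.943, -0.08], TCP at [0.163, -0.706, 0.253] pointing down, gripper open.
Joint ranges: [-2.57, 2.57], [-0.35, 1.97], [-1.29, 1.29], [0.11, 2.56], [-1.05, 4.19], [0.11, 1.86], [-2.63, 2.63]. Speed limits (rad/s): [2.22, 2.22, 3.01, 3.01, 3.14, 3.14, 3.14].

### API

Orientations are given as a 3x3 rotation matrix whose columns are the frame's x, y, z axes.
In Python, from bench import manip, eoat, imaging, ticket gives the robot as it stands. Calls block until the motion is done:
- manip.move_ptp(position, orientation): joint-space move of the TCP to a pose.
- manip.move_straight(position, ori=None, feed=0.15, f_stop=None): straight line of the TCP; ori=None keeps the orientation; feed is the mean speed in m/s. With f_stop (N) it stops when the force on the tool has changed by that much, and returns True; else False.
- manip.goto_joints(angles): joint-space move.
- eoat.gripper_to(opening, newtons=None): opening from 0.0 (shut) to 1.0 (fully open); newtons is the grip in N (None keeps the last); returns when the fingers have stopped.
- manip.hold(seconds).
- manip.inverse_kinematics(position, orientation): joint angles nearest the present ones, or None.
- imaging.read_camera(name): name is "scene" or "top" or "wrist"; returns a dict with "frame" (384x512x3 uint8, red, green, blue), "intrinsics" (3x3 intrinsics, pixels), "R" (3x3) and "t" (3): a world point X has camera coordinates R X + t; the wrist camera has in their place "mount" (4x4, takes a point from camera to tool coordinates, whose origin is the TCP and whose axes are the flange's). Camera axes: x right, y down, z forward; pixel columns grow to the right and rows downward; lengths in m; the calibration is good to about 2 mm. A picture is of the moment at which its call begins: read the wrist's pose just before it. There is no depth.
A pose or a line that the arm cannot do raises manip.Unreachable and nothing moves.
- ticket.close_job(): hands the job in; it is judged then, once.
Readings, each from a call of its own:
- manip.read_time(): time.
- manip.read_q(): joint angles.
- manip.read_joint_vel(): joint speeds.
- manip.read_effort(): joint torques, N m.
- manip.read_eef_pos(): TCP position.
- manip.read_tcp_rot(): TCP orientation.
- manip.read_force(): force on the tool from outside, world axes, zero at the start.
- manip.read_moment(): the same for the moment, N m.
- manip.read_grip_width(): opening from 0.0 (shut) to 1.0 (fully open).
- manip.read_gripper_force(): force on a finger pad.
Only numpy, scipy, OpenCV 4.12 (cv2) and the standard library are available. Lean on these libraries where they do the work, as an engineer would, in place of code of your own. Each camera call takes 0.05 s, during which the arm holds its last target. There are 200 camera calls.

## Working session

There is one attempt and no reset: what is moved stays moved. The work goes in short steps, each a Python script; the robot and the scene stay as the last script left them, time stands still between calls to the robot, and variables do not carry over. Pictures are saved under pics/ and viewed, at most 14 in all, crops included, and the job is handed in when it is done.

```bash
mkdir -p pics
python3 - <<'E'
from bench import manip, eoat, imaging
import cv2, numpy as np
for n in ("scene","top"):
    d=imaging.read_camera(n); cv2.imwrite(f"pics/{n}0.png",cv2.resize(d["frame"][:,:,::-1],None,fx=1.5,fy=1.5,interpolation=cv2.INTER_CUBIC))
    np.savez(n+"0.npz",**d); print(n,d["intrinsics"].tolist(),np.round(-d["R"].T@d["t"],3),np.round(d["R"],3).tolist())
print(imaging.read_camera("wrist")["mount"], manip.read_time(), manip.read_tcp_rot())
E
```

```text
scene [[452.0147541373205, 0.0, 258.1753522566485], [0.0, 452.0147541373205, 188.1278375530941], [0.0, 0.0, 1.0]] [ 0.919 -0.542  0.96 ] [[0.835, 0.551, 0.003], [0.454, -0.685, -0.57], [-0.312, 0.477, -0.822]]
top [[490.2685743657493, 0.0, 249.77065939753663], [0.0, 490.2685743657493, 190.84227936366733], [0.0, 0.0, 1.0]] [0.285 0.012 1.548] [[-0.028, -1.0, -0.003], [-0.983, 0.028, -0.184], [0.184, -0.002, -0.983]]
[[ 1.75438236e-04 -9.60168281e-01 -2.79422334e-01  7.04396045e-02]
 [ 9.99999969e-01  1.19282651e-04  2.17974032e-04 -6.65821678e-04]
 [-1.75961515e-04 -2.79422364e-01  9.60168273e-01 -1.20244962e-01]
 [ 0.00000000e+00  0.00000000e+00  0.00000000e+00  1.00000000e+00]] 0.15 [[ 9.74378986e-01  2.24912140e-01 -3.47618872e-04]
 [ 2.24912388e-01 -9.74378389e-01  1.08247033e-03]
 [-9.52515993e-05 -1.13292013e-03 -9.99999354e-01]]
```

View pics/top0.png

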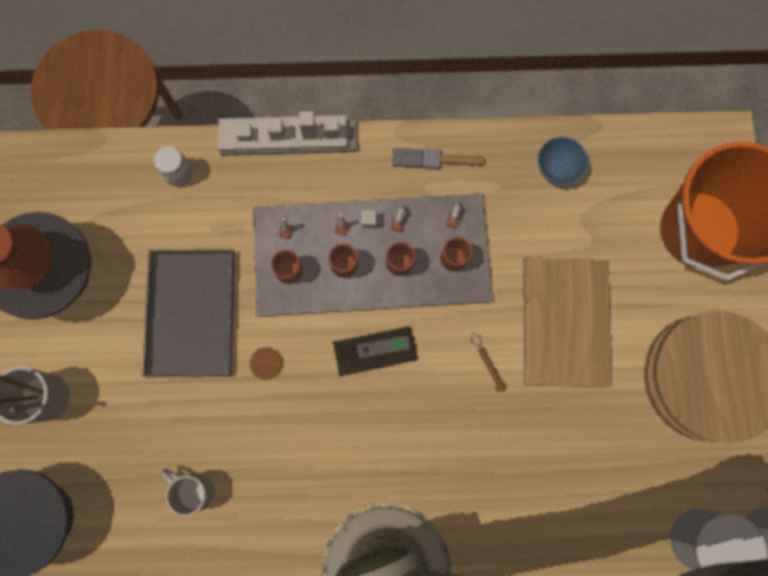

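View pics/scene0.png

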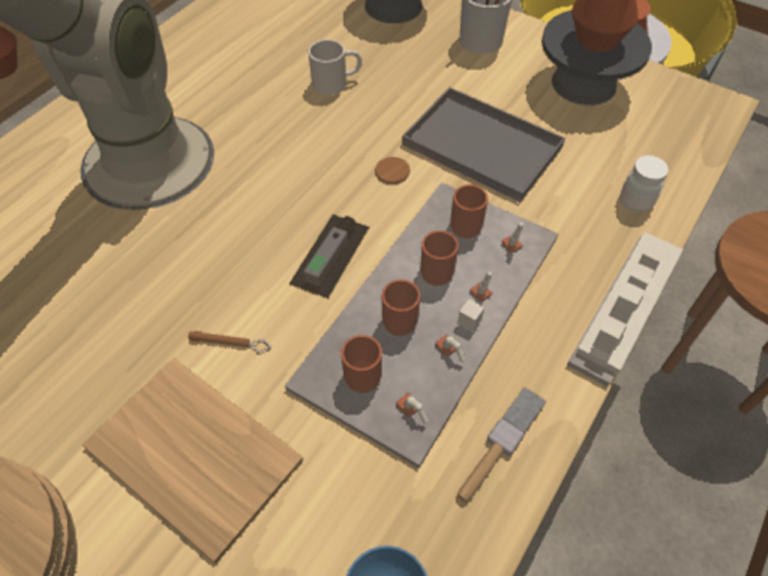

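The top view shows four cups at about (286,265), (343,260), (400,257) and (456,253). The cones behind the left two are straight and those behind the right two are slumped. The thermometer is on its mat at (375,350) with the display to the right, so the nose points left (+y). The tray is on the left and the board on the right. The scene view shows the same cones.

```bash
cat > h.py <<'E'
import cv2, numpy as np
from bench import manip, eoat, imaging
def plane(px,d,z):
    px=np.asarray(px,float).reshape(-1,2); K=d["intrinsics"]
    r=(np.linalg.inv(K)@np.c_[px,np.ones(len(px))].T).T@d["R"]; o=-d["R"].T@d["t"]
    return o+r*((z-o[2])/r[:,2:])
def proj(P,d):
    c=np.atleast_2d(P)@d["R"].T+d["t"]; p=c@d["intrinsics"].T; return p[:,:2]/p[:,2:]
def cam(n):
    d=imaging.read_camera(n); d=dict(d)
    if n=="wrist": raise ValueError
    return d
def wristcam():
    p=np.array(manip.read_eef_pos()); R=np.array(manip.read_tcp_rot()); d=dict(imaging.read_camera("wrist"))
    M=d["mount"]; Rc=R@M[:3,:3]; o=R@M[:3,3]+p
    d["R"]=Rc.T; d["t"]=-Rc.T@o; return d
def contours(m):
    return cv2.findContours(m.astype(np.uint8),cv2.RETR_EXTERNAL,cv2.CHAIN_APPROX_NONE)[0]
def hsv(d): return cv2.cvtColor(d["frame"],cv2.COLOR_RGB2HSV).astype(int)
def redmask(d):
    h=hsv(d); return ((h[...,0]<12)|(h[...,0]>172))&(h[...,1]>95)
def rim_circle(c,d,zr):
    """cup centre xy from the silhouette: sideways extent + far rim edge in the rim plane"""
    P=plane(c.reshape(-1,2),d,zr)[:,:2]; o=(-d["R"].T@d["t"])[:2]
    x=P.mean(0)
    for _ in range(3):
        u=(x-o)/np.linalg.norm(x-o); v=np.array([-u[1],u[0]])
        s=P@v; far=(P@u).max()
        x=u*(far-0.030)+v*(s.max()+s.min())/2
    return x, s.max()-s.min()
def cups(d,zr=0.095,region=None,amin=250):
    out=[]
    for c in contours(redmask(d)):
        if cv2.contourArea(c)<amin: continue
        x,w=rim_circle(c,d,zr)
        if .05<w<.075 and .4<x[0]<.8 and abs(x[1])<.45: out.append((x[0],x[1],w))
    return sorted(out,key=lambda a:-a[1])
def down(yaw):
    """tool down, tool x at yaw in the world"""
    c,s=np.cos(yaw),np.sin(yaw); return np.array([[c,s,0],[s,-c,0],[0,0,-1.]])
E
python3 - <<'E'
from h import *
for n in ("top","scene"):
    d=dict(np.load(n+"0.npz")); print(n)
    for c in contours(redmask(d)):
        if cv2.contourArea(c)>100: print(cv2.boundingRect(c),cv2.contourArea(c),rim_circle(c,d,.095))
    h=hsv(d)
    if n=="top":
        print([h[int(y/1.5),int(x/1.5)].tolist() for x,y in [(190,320),(280,300),(345,365),(370,350),(400,344),(560,320),(460,380),(450,200)]])
        low=((h[...,1]<85)|(h[...,2]<60))
        for c in contours(low):
            if cv2.contourArea(c)>800:
                P=plane(c.reshape(-1,2),d,0.003)[:,:2]
                r=cv2.minAreaRect((P*1000).astype(np.float32)); print(cv2.boundingRect(c),r)
E
```

```text
top
(181, 167, 21, 22) 317.5 (array([0.6093873 , 0.18854285]), np.float64(0.05809196537976655))
(219, 163, 20, 21) 306.0 (array([0.6173736 , 0.07164743]), np.float64(0.05773436781757871))
(257, 161, 20, 23) 313.5 (array([ 0.61935336, -0.04474873]), np.float64(0.058385810271555996))
(294, 158, 21, 22) 328.0 (array([ 0.62546485, -0.15990779]), np.float64(0.0586645237879003))
(0, 150, 37, 44) 1245.0 (array([0.65406433, 0.76213687]), np.float64(0.13397342725856984))
(442, 95, 70, 83) 4067.5 (array([ 0.75361803, -0.82481177]), np.float64(0.25280332936235317))
[[7, 26, 87], [12, 36, 120], [17, 89, 57], [12, 40, 82], [55, 89, 103], [16, 124, 146], [17, 113, 172], [10, 40, 114]]
(446, 337, 66, 47) ((38.2124137878418, -668.4077758789062), (201.4033660888672, 132.2203826904297), 88.44490814208984)
(215, 335, 86, 49) ((59.38678741455078, -0.230865478515625), (254.55250549316406, 138.2875518798828), 88.4449234008789)
(0, 313, 49, 71) ((113.64132690429688, 705.6640014648438), (206.34414672851562, 145.57254028320312), 3.7780563831329346)
(0, 244, 47, 39) ((368.835205078125, 723.6549072265625), (11
[... 627 characters left out ...]
39697266), 86.08447265625)
(0, 0, 512, 103) ((1059.815185546875, -22.81219482421875), (1767.636962890625, 371.87158203125), 88.2984619140625)
scene
(228, 223, 27, 38) 794.5 (array([ 0.62757536, -0.16349618]), np.float64(0.05732255311287271))
(254, 186, 26, 38) 728.5 (array([ 0.61987381, -0.04923628]), np.float64(0.05747523368188451))
(281, 154, 25, 36) 683.0 (array([0.62039189, 0.06822006]), np.float64(0.05838049901805242))
(301, 123, 24, 35) 628.5 (array([0.61051743, 0.18442546]), np.float64(0.0570113472619711))
(0, 18, 11, 34) 281.0 (array([-0.4220524 ,  0.02911689]), np.float64(0.05953432818852733))
(382, 0, 51, 34) 1255.0 (array([0.59201825, 0.85334025]), np.float64(0.15584983419985166))
```

Run:
```python
from h import *
T=np.array
d=dict(np.load("top0.npz")); print("board",plane([[378,214.7]],d,.015), plane([[349.5,172],[405.5,172],[407.5,257.5],[350,257.5]],d,.015))
print("tray rim",plane([[99,167],[156.5,167.5],[157,251],[96,251.5]],d,.025))
for flip in (0,np.pi):
    for p,y in [((.44,.01,.28),1.75),((.44,.01,.03),1.75),((.43,.19,.065),.035),((.432,.07,.065),.035),((.432,-.047,.065),.035),((.435,-.163,.065),.035),((.62,.19,.08),.035),((.62,-.16,.08),.035)]:
        q=manip.inverse_kinematics(T(p),down(y+flip)); print(flip,p,None if q is None else np.round(q,2))
manip.move_ptp(T([.44,.01,.28]),down(1.75+0))
w=wristcam(); np.savez("w1.npz",**w); cv2.imwrite("pics/w1.png",w["frame"][:,:,::-1]); print(manip.read_time(),manip.read_q())
```

```text
board [[ 0.48463673 -0.39321074  0.015     ]] [[ 0.62486615 -0.31248833  0.015     ]
 [ 0.61976753 -0.49161374  0.015     ]
 [ 0.34852279 -0.47440685  0.015     ]
 [ 0.35349207 -0.29633354  0.015     ]]
tray rim [[0.66173994 0.48774597 0.025     ]
 [0.65486585 0.30405503 0.025     ]
 [0.38959742 0.30057361 0.025     ]
 [0.39333229 0.48926935 0.025     ]]
0 (0.44, 0.01, 0.28) [ 0.41  0.28 -0.69  2.16  0.26  0.78 -0.27]
0 (0.44, 0.01, 0.03) [ 0.11  0.72 -0.38  2.38  1.29  0.26 -1.28]
0 (0.43, 0.19, 0.065) [-0.63  0.64  0.13  2.32 -0.41  0.2  -1.65]
0 (0.432, 0.07, 0.065) [-0.33  0.63  0.06  2.39 -0.29  0.13 -1.53]
0 (0.432, -0.047, 0.065) [-0.04  0.62  0.03  2.4  -0.16  0.12 -1.4 ]
0 (0.435, -0.163, 0.065) [ 0.23  0.63  0.01  2.33 -0.04  0.18 -1.26]
0 (0.62, 0.19, 0.08) [-0.44  0.72  0.09  1.91 -0.12  0.52 -1.81]
0 (0.62, -0.16, 0.08) [ 0.15  0.72  0.03  1.92 -0.04  0.5  -1.33]
3.141592653589793 (0.44, 0.01, 0.28) [-0.97  0.39  1.14  2.23 -0.5   0.8  -2.47]
3.141592653589793 (0.44, 0.01, 0.03) [ 0.55  0.98 -1.11  2.35  1.39  0.85  1.73]
3.141592653589793 (0.43, 0.19, 0.065) [-0.49  0.63 -0.07  2.31  0.22  0.2   0.85]
3.141592653589793 (0.432, 0.07, 0.065) [-0.16  0.63 -0.19  2.38  0.66  0.18  0.64]
3.141592653589793 (0.432, -0.047, 0.065) [ 0.15  0.63 -0.24  2.39  0.79  0.2   0.77]
3.141592653589793 (0.435, -0.163, 0.065) [ 0.49  0.65 -0.36  2.31  0.82  0.3   1.01]
3.141592653589793 (0.62, 0.19, 0.08) [-0.01  0.79 -0.59  1.88  0.68  0.68  0.6 ]
3.141592653589793 (0.62, -0.16, 0.08) [ 0.59  0.81 -0.68  1.89  0.76  0.72  1.07]
2.9083 [ 0.4079992   0.28295594 -0.68974407  2.16119919  0.25623587  0.77642297
 -0.26894443]
```

View pics/w1.png

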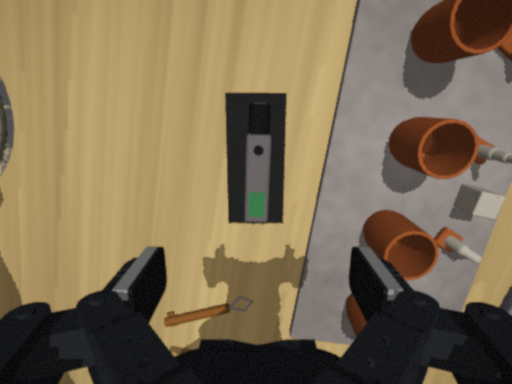

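Run:
```python
from h import *
d=dict(np.load("w1.npz")); h=hsv(d)
box=np.zeros(h.shape[:2],bool); box[85:230,220:292]=1
dark=(h[...,2]<60)&box; grey=(h[...,2]>70)&(h[...,1]<70)&box; green=(h[...,0]>40)&(h[...,0]<90)&(h[...,1]>90)&box
def rect(m,z):
    ys,xs=np.nonzero(m); c=max(contours(m),key=cv2.contourArea)
    P=plane(c.reshape(-1,2),d,z)[:,:2]; (c,s,a)=cv2.minAreaRect((P*1000).astype(np.float32)); b=cv2.boxPoints((c,s,a))
    e=[b[1]-b[0],b[2]-b[1]]; e=max(e,key=np.linalg.norm); ang=np.arctan2(e[1],e[0])
    if ang<0: ang+=np.pi
    return np.round(c,1),np.round(s,1),ang
k=np.ones((3,3),np.uint8)
body=cv2.morphologyEx((grey|green).astype(np.uint8),cv2.MORPH_CLOSE,np.ones((7,7),np.uint8))
body=cv2.morphologyEx(body,cv2.MORPH_OPEN,np.ones((5,5),np.uint8))
print("body",rect(body,.035)); allm=((h[...,1]<85)|(h[...,2]<70)|green)&box
print("mat",rect(allm,.003))
print("matpx",plane([[226.5,93],[286.5,93],[283,222.5],[228.5,222.5]],d,.003))
print(d["t"], d["R"])
```

```text
body (array([442. ,  -6.3]), array([ 28.2, 108.5]), np.float32(1.7137908))
mat (array([436.6,  10.3]), array([ 72.7, 167.7]), np.float32(1.7430258))
matpx [[ 0.38751904  0.0868009   0.003     ]
 [ 0.45941801  0.0997127   0.003     ]
 [ 0.48884566 -0.06621416  0.003     ]
 [ 0.41538935 -0.07941515  0.003     ]]
[-0.43433238 -0.10908512  0.38512572] [[ 9.84252989e-01  1.76765283e-01 -2.95923706e-04]
 [ 1.69804305e-01 -9.45025491e-01  2.79451820e-01]
 [ 4.91177246e-02 -2.75101539e-01 -9.60159670e-01]]
```

Run:
```python
from h import *
T=np.array; p=T([.4399,.0086]); R=down(1.714)
eoat.gripper_to(0.75,40)
manip.move_ptp(T([*p,.11]),R)
print(manip.move_straight(T([*p,.027]),feed=.08,f_stop=8), manip.read_eef_pos())
eoat.gripper_to(0.0,40); print(manip.read_grip_width(),manip.read_gripper_force(),manip.read_force())
manip.move_straight(T([*p,.20]),feed=.12)
print(manip.read_eef_pos(),manip.read_grip_width(),manip.read_q())
w=wristcam(); np.savez("w2.npz",**w); cv2.imwrite("pics/w2.png",w["frame"][:,:,::-1]); print(manip.read_time())
d=cam("top"); cv2.imwrite("pics/top2.png",d["frame"][:,:,::-1]); print("top",cups(d)); print("scene",cups(cam("scene")))
```

```text
Traceback (most recent call last):
bench.Unreachable: the arm cannot follow that straight line within its joint ranges
```

Run:
```python
from h import *
T=np.array; p=T([.4399,.0086])
print(manip.read_eef_pos(),np.round(manip.read_q(),2),manip.read_time())
for f in (0,np.pi):
  for z in (.11,.08,.05,.027):
    for g in (0,-.012,.012):
      pp=p+g*T([np.cos(1.714),np.sin(1.714)])
      q=manip.inverse_kinematics(T([*pp,z]),down(1.714+f)); print(f,z,g,None if q is None else np.round(q,2))
```

```text
[0.44040902 0.00884712 0.11044   ] [ 0.14  0.55 -0.41  2.34  0.64  0.35 -0.68] 3.975
0 0.11 0 [ 0.14  0.55 -0.41  2.34  0.64  0.35 -0.68]
0 0.11 -0.012 [ 0.17  0.55 -0.41  2.34  0.64  0.36 -0.65]
0 0.11 0.012 [ 0.11  0.55 -0.4   2.35  0.64  0.35 -0.7 ]
0 0.08 0 [ 0.07  0.6  -0.31  2.36  0.73  0.26 -0.75]
0 0.08 -0.012 [ 0.1   0.6  -0.31  2.36  0.73  0.26 -0.73]
0 0.08 0.012 [ 0.04  0.6  -0.3   2.37  0.72  0.26 -0.78]
0 0.05 0 [-0.02  0.66 -0.19  2.38  0.82  0.16 -0.84]
0 0.05 -0.012 [ 0.01  0.66 -0.19  2.38  0.82  0.16 -0.81]
0 0.05 0.012 [-0.05  0.66 -0.18  2.39  0.82  0.15 -0.87]
0 0.027 0 [-0.04  0.71 -0.15  2.39  1.15  0.11 -1.16]
0 0.027 -0.012 [-0.02  0.71 -0.15  2.39  1.11  0.11 -1.1 ]
0 0.027 0.012 [-0.07  0.71 -0.15  2.4   1.17  0.11 -1.21]
3.141592653589793 0.11 0 [ 0.14  0.55 -0.41  2.34  0.64  0.35 -0.68]
3.141592653589793 0.11 -0.012 [-0.32  0.55  0.28  2.37 -0.55  0.28 -2.54]
3.141592653589793 0.11 0.012 [-0.38  0.55  0.29  2.38 -0.57  0.28 -2.58]
3.141592653589793 0.08 0 [ 0.51  0.79 -1.    2.34  1.19  0.7   1.88]
3.141592653589793 0.08 -0.012 [ 0.54  0.79 -1.    2.33  1.19  0.71  1.91]
3.141592653589793 0.08 0.012 [ 0.48  0.79 -0.99  2.34  1.19  0.69  1.85]
3.141592653589793 0.05 0 [ 0.33  0.75 -0.7   2.36  1.25  0.48  1.85]
3.141592653589793 0.05 -0.012 [ 0.37  0.75 -0.71  2.36  1.24  0.49  1.88]
3.141592653589793 0.05 0.012 [ 0.29  0.74 -0.69  2.36  1.25  0.47  1.83]
3.141592653589793 0.027 0 [ 0.06  0.72 -0.3   2.39  1.29  0.21  1.84]
3.141592653589793 0.027 -0.012 [ 0.1   0.72 -0.32  2.38  1.28  0.22  1.87]
3.141592653589793 0.027 0.012 [ 0.03  0.72 -0.29  2.39  1.29  0.2   1.8 ]
```

Run:
```python
from h import *
T=np.array; p=T([.4399,.0086]); R=down(1.714)
manip.goto_joints(T([.51,.69,-1.0,2.34,1.19,.80,-1.26])); print(manip.read_eef_pos())
manip.move_ptp(T([*p,.10]),R); print(np.round(manip.read_q(),2))
print(manip.move_straight(T([*p,.027]),feed=.08,f_stop=8), manip.read_eef_pos(),np.round(manip.read_q(),2))
eoat.gripper_to(0.0,40); print(manip.read_grip_width(),manip.read_gripper_force(),manip.read_force())
manip.move_straight(T([*p,.20]),feed=.12)
print(manip.read_eef_pos(),manip.read_grip_width(),np.round(manip.read_q(),2))
w=wristcam(); np.savez("w2.npz",**w); cv2.imwrite("pics/w2.png",w["frame"][:,:,::-1]); print(manip.read_time())
d=cam("top"); cv2.imwrite("pics/top2.png",d["frame"][:,:,::-1]); print("top",cups(d)); print("scene",cups(cam("scene")))
for f in (0,):
    for q in [(.437,.19),(.44,.072),(.442,-.046),(.448,-.162)]:
        for z in (.12,.063): print(q,z,manip.inverse_kinematics(T([*q,z]),down(.035)))
```

```text
[ 0.44973436 -0.0292995   0.12212678]
[ 0.54  0.76 -1.04  2.33  1.12  0.72 -1.2 ]
False [0.44007926 0.00861437 0.02738896] [ 0.46  0.89 -0.92  2.36  1.39  0.68 -1.43]
0.3470486159687803 39.76273477077484 [-0.20159478 -0.9033674   6.32820159]
[0.43962974 0.00851244 0.19953111] 0.34797837135309756 [ 0.69  0.61 -1.21  2.24  0.8   0.84 -0.92]
8.025
top [(np.float64(0.609387297042775), np.float64(0.1885428471570912), np.float64(0.05809196535210104)), (np.float64(0.6173239666240647), np.float64(0.07194555072603451), np.float64(0.05833397885699313)), (np.float64(0.6192480933752841), np.float64(-0.04539639986793157), np.float64(0.057101745738614026)), (np.float64(0.6251302686020169), np.float64(-0.16054628939736323), np.float64(0.05973060846870355))]
scene [(np.float64(0.6105174322911322), np.float64(0.18442545677839395), np.float64(0.05701134726825552)), (np.float64(0.6203918943819028), np.float64(0.06822005506514292), np.float64(0.058380499018053866)), (np.float64(0.6206580535504597), np.float64(-0.04876557053995534), np.float64(0.05567091734463303)), (np.float64(0.6275753606364376), np.fl
[... 250 characters left out ...]
 0.19483551
 -2.07245978]
(0.44, 0.072) 0.12 [ 0.11451761  0.55909747 -0.56558563  2.31635545  0.72780399  0.44151228
 -2.59304971]
(0.44, 0.072) 0.063 [-2.88008920e-01  6.31360517e-01 -2.29432285e-03  2.37318151e+00
  9.91167408e-03  1.37058527e-01 -1.83547601e+00]
(0.442, -0.046) 0.12 [ 0.40475847  0.5655636  -0.60142365  2.31805741  0.75999446  0.45574889
 -2.36263557]
(0.442, -0.046) 0.063 [ 0.26981298  0.65593667 -0.42089074  2.35776305  0.98525484  0.30364367
 -2.57037602]
(0.448, -0.162) 0.12 [ 0.67494333  0.59737158 -0.63544168  2.24706641  0.74562523  0.51448214
 -2.08554341]
(0.448, -0.162) 0.063 [ 0.57553071  0.68377646 -0.50177012  2.28251222  0.93282974  0.38789778
 -2.25788106]
```

View pics/w2.png

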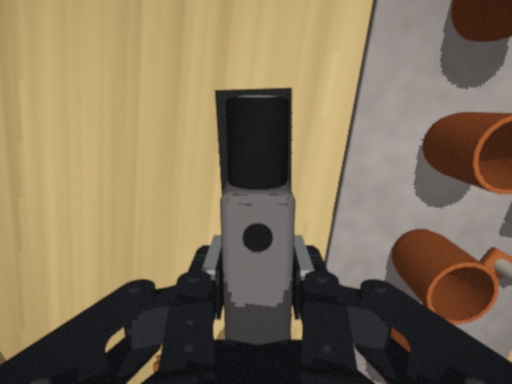

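```bash
cat >> h.py <<'E'
def both():
    """cup list averaged over both cameras where they agree on which cup it is"""
    a=cups(cam("top")); b=cups(cam("scene")); out=[]
    for x in b:
        m=[y for y in a if np.hypot(x[0]-y[0],x[1]-y[1])<.02]
        out.append((np.array(x[:2])+np.array(m[0][:2]))/2 if m else np.array(x[:2])+[-.001,.002])
    out+=[np.array(y[:2]) for y in a if not any(np.hypot(y[0]-o[0],y[1]-o[1])<.02 for o in out)]
    return sorted(out,key=lambda v:-v[1])
E
python3 - <<'E'
from h import *
T=np.array; d=dict(np.load("w2.npz")); K=d["intrinsics"]; print(K[1,1],K[1,2])
Rt=down(1.714); p=T([.4396,.0085,.1995])
for v in ((.04,0,-.008),(.075,0,-.005)): print(proj(p+Rt@T(v),d))
manip.goto_joints(T([0,.2,-.3,2.2,0,.75,-1.0])); print(manip.read_eef_pos())
manip.goto_joints(T([-.71,.40,.6,2.30,-.76,.60,-1.02])); print(manip.read_eef_pos(),manip.read_tcp_rot()[:,0],manip.read_grip_width())
yaw=.035; u=T([np.cos(yaw),np.sin(yaw)])
c=both(); print(np.round(c,4))
t=c[0]-.18*u; manip.move_ptp(T([*t,.13]),down(yaw)); print(t,np.round(manip.read_q(),2))
manip.move_straight(T([*t,.063]),feed=.08); print(np.round(manip.read_q(),2),manip.read_eef_pos(),manip.read_time())
d=cam("scene"); cv2.imwrite("pics/p1.png",cv2.resize(d["frame"][80:300,130:400,::-1],None,fx=2.5,fy=2.5))
print(cups(d),cups(cam("top")))
E
```

```text
309.9751560945974 195.2354176063691
[[258.77807026 192.40134686]]
[[258.90410197  94.92639219]]
[0.41380024 0.06742242 0.28843876]
[0.44296628 0.11814055 0.20752713] [0.99865797 0.04692831 0.02190865] 0.34273144641627745
[[ 0.6101  0.1866]
 [ 0.6189  0.0701]
 [ 0.62   -0.0471]
 [ 0.6264 -0.162 ]]
[0.43020717 0.18026431] [-0.92  0.58  0.59  2.31 -0.78  0.45 -1.21]
[-0.76  0.67  0.35  2.34 -0.96  0.27 -1.07] [0.43052471 0.180015   0.06345983] 11.575
[(np.float64(0.6105174322907999), np.float64(0.18442545677804634), np.float64(0.057011347267428514)), (np.float64(0.620391894381901), np.float64(0.06822005506514822), np.float64(0.058380499018054755)), (np.float64(0.619873813270637), np.float64(-0.049236275749627856), np.float64(0.05747523371871416)), (np.float64(0.6275753606549395), np.float64(-0.1634961757931839), np.float64(0.05732255311287271))] [(np.float64(0.6096764389566616), np.float64(0.18870059912987058), np.float64(0.058091965404894544)), (np.float64(0.6173239666536017), np.float64(0.0719455507404942), np.float64(0.058333978837908695)), (np.float64(0.6192480933742444), np.float64(-0.045396399867599656), np.float64(0.05710174573136647)), (np.float64(0.6251717158651635), np.float64(-0.1604675251976288), np.float64(0.05990947926998816))]
```

View pics/p1.png

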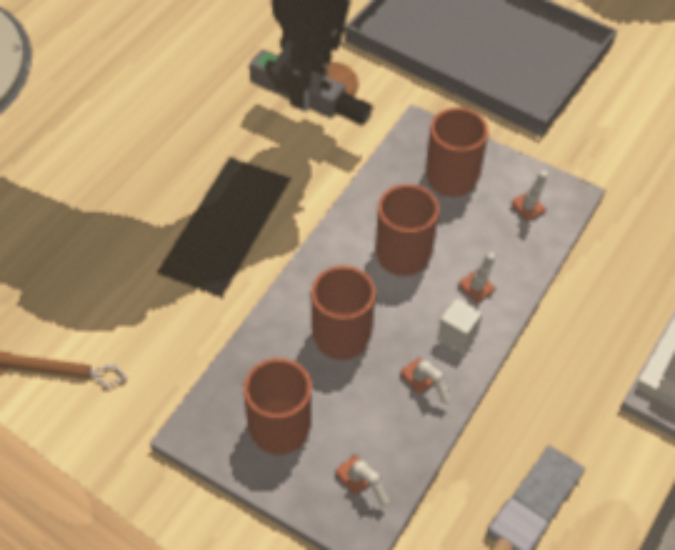

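The thermometer is level, with its nose at about (358,107) pointing at cup 1 at (457,150), and the arm is clear. I'll run the checks now.

Run:
```python
from h import *
T=np.array; yaw=.035; u=T([np.cos(yaw),np.sin(yaw)]); R=down(yaw)
for i in range(4):
    c=both(); print(i+1,len(c),np.round(c,4).tolist())
    if len(c)!=4: print("STOP"); break
    t=c[i]-.18*u
    if i:
        try: manip.move_straight(T([*t,.063]),feed=.09)
        except manip.Unreachable:
            print("via up"); p=manip.read_eef_pos(); manip.move_straight(T([p[0],p[1],.13]),feed=.1)
            manip.goto_joints(T([-np.arctan2(t[1],t[0])-.30,.45,.6,2.30,-.76,.55,.035-np.arctan2(t[1],t[0])-1.571+.93]))
            manip.move_ptp(T([*t,.13]),R); manip.move_straight(T([*t,.063]),feed=.08)
    manip.hold(2.6)
    c2=both(); p=manip.read_eef_pos(); print(manip.read_time(),np.round(p-T([*t,.063]),4),np.round(manip.read_q(),2),manip.read_tcp_rot()[:,0],"cup shift",np.round(np.array(c2)-np.array(c),3).tolist() if len(c2)==4 else c2)
```

```text
1 4 [[0.6101, 0.1865], [0.6189, 0.0698], [0.62, -0.0471], [0.6264, -0.162]]
14.475 [-0.0001  0.     -0.    ] [-0.76  0.67  0.35  2.34 -0.96  0.27 -1.07] [ 9.99389594e-01  3.49347560e-02 -4.07363603e-05] cup shift [[-0.0, 0.0], [-0.0, 0.0], [0.0, 0.0], [0.0, 0.0]]
2 4 [[0.6101, 0.1866], [0.6189, 0.0699], [0.6196, -0.0473], [0.6265, -0.1617]]
18.725 [ 0.  0. -0.] [-0.45  0.65  0.25  2.39 -0.93  0.19 -0.86] [9.99386173e-01 3.50325100e-02 1.70954979e-05] cup shift [[0.0, 0.0], [0.0, -0.0], [-0.0, -0.0], [0.0, 0.0]]
3 4 [[0.6099, 0.1867], [0.6189, 0.0701], [0.62, -0.0468], [0.6264, -0.162]]
22.975 [0. 0. 0.] [-0.16  0.65  0.22  2.39 -0.85  0.18 -0.68] [9.99388114e-01 3.49771004e-02 6.87980302e-06] cup shift [[0.0, -0.0], [0.0, -0.0], [-0.0, -0.0], [-0.0, 0.0]]
4 4 [[0.61, 0.1865], [0.6189, 0.0699], [0.6196, -0.0473], [0.6265, -0.1617]]
27.2083 [-0.  0. -0.] [ 0.06  0.66  0.26  2.31 -0.74  0.24 -0.54] [ 9.99388086e-01  3.49778938e-02 -1.06598480e-05] cup shift [[0.0, 0.0], [0.0, -0.0], [-0.001, 0.0], [-0.0, -0.0]]
```

Run:
```python
from h import *
T=np.array; p=manip.read_eef_pos(); m=T([.4375,.0102]); R=down(1.743)
manip.move_straight(T([p[0],p[1],.14]),feed=.12)
manip.goto_joints(T([0,.2,-.3,2.2,0,.75,-1.0]))
manip.goto_joints(T([.51,.60,-1.0,2.34,1.19,.85,-1.26])); print(manip.read_eef_pos())
manip.move_ptp(T([*m,.10]),R)
manip.move_straight(T([*m,.04]),feed=.08)
print(manip.move_straight(T([*m,.0265]),feed=.03,f_stop=4), manip.read_eef_pos(),manip.read_force())
eoat.gripper_to(0.6); manip.hold(.3)
manip.move_straight(T([*m,.2]),feed=.1)
w=wristcam(); np.savez("w3.npz",**w); cv2.imwrite("pics/w3.png",w["frame"][:,:,::-1]); print(manip.read_time(),np.round(both(),4).tolist())
```

```text
[ 0.4578093  -0.05000249  0.16088907]
True [0.43759575 0.01006148 0.02729014] [-0.2201471 -0.8474505  5.5155298]
34.5417 [[0.61, 0.1865], [0.6189, 0.0698], [0.62, -0.0471], [0.6265, -0.1617]]
```

View pics/w3.png

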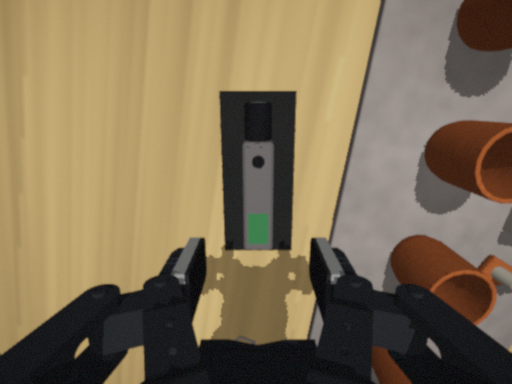

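The view shows the thermometer flat, lengthways and centred on the mat: mat columns 221–296 and rows 92–249, thermometer centre at column 258. Now the cups.

```bash
cat >> h.py <<'E'
ZG=.076
def sort_cup(prev,target,floor):
    T=np.array
    c=both(); k=min(c,key=lambda v:np.hypot(*(v-prev))); print("cups",np.round(c,4).tolist(),"take",np.round(k,4))
    if np.hypot(*(k-prev))>.08: raise SystemExit("lost cup")
    eoat.gripper_to(1.0,35)
    R=down(.035); manip.move_ptp(T([*k,.20]),R)
    c=cups(cam("scene")) # still there?
    print("scene now",[np.round(x[:2],3).tolist() for x in c])
    hit=manip.move_straight(T([*k,ZG]),feed=.09,f_stop=8)
    if hit: print("CONTACT",manip.read_eef_pos()); manip.move_straight(T([*k,.20]),feed=.1); raise SystemExit
    eoat.gripper_to(0.0,35); print("grip",manip.read_grip_width(),manip.read_gripper_force())
    manip.move_straight(T([*k,.215]),feed=.12); print("lifted",manip.read_grip_width())
    R2=down(.035+.5*np.arctan2(target[1],target[0])); z=ZG-.015+floor
    manip.move_ptp(T([*target,.215]),R2)
    manip.move_straight(T([*target,z+.015]),feed=.1)
    print("down",manip.move_straight(T([*target,z-.004]),feed=.02,f_stop=3),manip.read_eef_pos(),z)
    eoat.gripper_to(1.0); manip.hold(.2)
    manip.move_straight(T([*target,.215]),feed=.1); print("t",manip.read_time())
E
python3 - <<'E'
from h import *
manip.goto_joints(np.array([-.3,.3,0,1.9,0,.94,-1.8]))
sort_cup(np.array([.610,.1865]),np.array([.586,.397]),.005)
E
```

```text
cups [[0.6095, 0.1864], [0.6194, 0.0702], [0.62, -0.047], [0.6169, -0.2089]] take [0.6095 0.1864]
scene now [[0.611, 0.184], [0.621, 0.067], [0.622, -0.051], [0.616, -0.21]]
grip 0.6864023483329628 37.13296310976148
lifted 0.6787639195087107
down True [0.5858896  0.397099   0.06654957] 0.066
t 45.7
```

Cup 4 was knocked about 5 cm but is still on the shelf, so I'll use its new position.

Run:
```python
from h import *
A=np.array
sort_cup(A([.6194,.0702]),A([.466,.397]),.005)
manip.goto_joints(A([0.2,.3,0,1.9,0,.94,-1.4]))
sort_cup(A([.6169,-.209]),A([.549,-.396]),.015)
sort_cup(A([.620,-.047]),A([.427,-.388]),.015)
manip.goto_joints(A([0,.0,0,1.9,0,1.2,-1.5]))
for n in ("top","scene"): cv2.imwrite(f"pics/{n}9.png",cv2.resize(cam(n)["frame"][:,:,::-1],None,fx=1.5,fy=1.5))
```

```text
cups [[0.5907, 0.3832], [0.6182, 0.0714], [0.6195, -0.047], [0.6171, -0.2088]] take [0.6182 0.0714]
scene now [[0.592, 0.381], [0.62, 0.067], [0.622, -0.051], [0.617, -0.212]]
grip 0.7061748561344887 36.95627711713314
lifted 0.7050151798935179
down True [0.4659385  0.39690843 0.06670869] 0.066
t 56.2583
cups [[0.5875, 0.3894], [0.4694, 0.3889], [0.6194, -0.0473], [0.6165, -0.2089]] take [ 0.6165 -0.2089]
scene now [[0.473, 0.383], [0.591, 0.382], [0.621, -0.049], [0.618, -0.211]]
grip 0.6872612211247042 37.09667828399688
lifted 0.6875715532658082
down True [ 0.5489155  -0.39593507  0.07666627] 0.076
t 67.6583
cups [[0.4698, 0.3894], [0.5879, 0.389], [0.62, -0.0471], [0.5487, -0.3943]] take [ 0.62   -0.0471]
scene now [[0.473, 0.383], [0.592, 0.381], [0.621, -0.049], [0.548, -0.396]]
grip 0.6919081079971804 37.12893686257303
lifted 0.6929558748857383
down True [ 0.4269548  -0.38792274  0.07664922] 0.076
t 78.2417
```

View pics/top9.png

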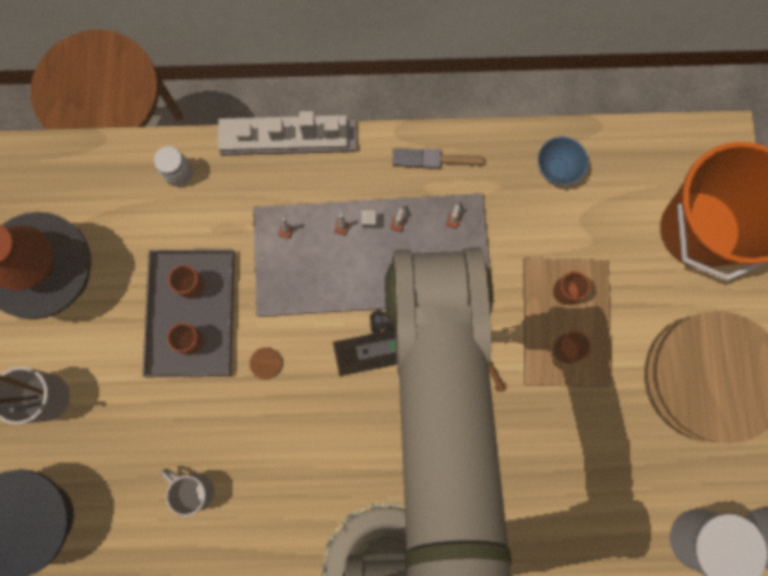

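View pics/scene9.png

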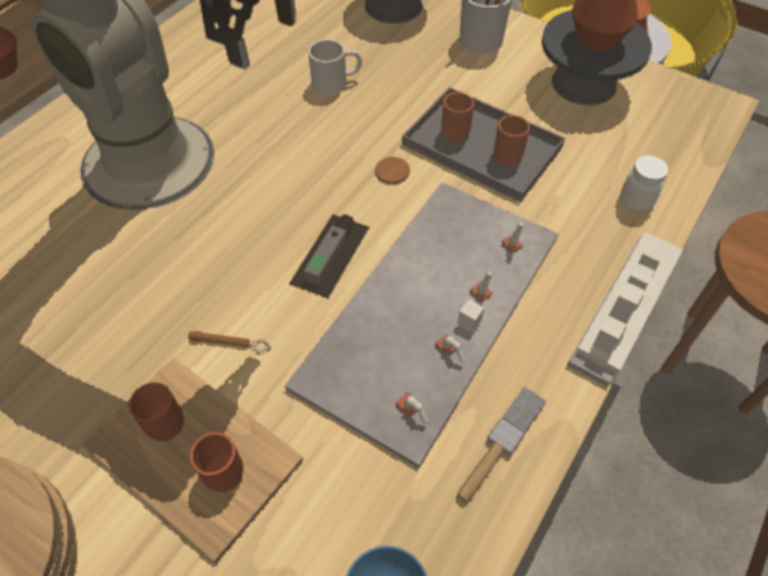

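Both views show two cups upright in the tray at (184,280) and (184,338), and two upright on the board at (573,288) and (571,347). The thermometer is on its mat and nothing else has moved.

```bash
python3 -c "
from bench import ticket; print(ticket.close_job())"
```

```text
the job is handed in; nothing more can be done
None
```

The job is handed in at about 78 s of the 208 s allowed: all four cups were checked left to right and the thermometer is back on its mat; cups 1 and 2 are upright in the refire tray, and cups 3 and 4 (cup 4 was knocked about 5 cm before pickup) are upright on the ware board.

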